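Filter check on the bench heating station

ROBOT

A 6-joint arm with a two-finger parallel gripper is mounted at the origin on the work surface. World frame = base frame: x ahead of the robot, y to its left, z up, the work surface at z = 0. Lengths are in m, angles in rad, forces in N, time in s.
With the tool pointing down it reaches from about 0.35 to 0.85 m from the base axis. Payload 8.1 kg.
Tool frame: the origin (TCP) lies at the very end of the fingers, on their centre line; the grasp point (between the pads) lies 19 mm behind it; z points along the fingers, y is the line along which they close (so a half turn about z gives the same grasp; the last joint's range is limited). The gripper opens to 93 mm and grips with 3 to 60 N. Pads are 15 mm wide; open, the fingers measure 128 mm over their backs; the gripper's body (75 mm by 188 mm) begins 65 mm behind the grasp point.
Start: joints at [-1.264, 0.13, 1.488, -0, 1.523, -0.085], TCP at [0.229, -0.555, 0.219] pointing down, gripper open.
Joint ranges: [-2.96, 2.96], [-0.89, 2.26], [0.02, 2.5], [-1.34, 4.48], [0, 2.73], [-2.66, 2.66]. Speed limits (rad/s): [2.39, 2.39, 2.79, 3.14, 3.14, 3.14].

INTERFACE

Orientations are given as a rotation vector (axis times angle).
In Python, from plant import monitor, eyes, ticket gives the robot as it stands.
- The arm moves only by the tool arm_command, never from a script. Its argument "deltas" is a list that holds one entry, the list of rows, each a list of 6 numbers: the shift along the world's x, y, z in cm, then the turn, a rotation vector about the world's x, y, z in degrees. In form: [[[tx, ty, tz, rx, ry, rz], ...]]. A call has 1 to 12 rows; each row shifts and turns the commanded pose from where the row before left it; what a row does not reach is not made up. A row lasts 1/12 s, in which the tool goes at most 41.7 mm and 7.16 degrees, less where a joint would pass 70% of its speed; a pose out of reach is approached as far as the arm can. A call is refused whole if a number of a shift passes 4.17 or a number of a turn 7.16, either way. A call with a gripper value outside its range is refused whole. "gripper" is the opening, from -1 (shut) to 1 (fully open), set as the call begins (left out, the last holds). The fingers move at their own pace and stop on an object; "squeeze" is the grip in N (left out, the last holds). Time passes only in rows, so rows that do not move let the fingers close. It gives the time, the measured TCP pose, the force, the opening and the grip force at its end, in the units of the state.
- monitor.read_state(): the state, without advancing time (a new reading comes with each control period).
- eyes.read_camera(name): name is "side" or "top"; returns the picture (420x560x3 uint8, blue, green, red); there is no depth.
- eyes.camera_model(name): a dict with "fx", "fy", "cx", "cy" (pixels), "k1" (the pictures are not rectified: a ray, as slopes to the right and down, at radius r is drawn at 1 + k1 r^2 times it, then the intrinsics apply), "rvec" (rotation vector, rad) and "tvec" (3), from world to camera coordinates, as OpenCV has them. Camera axes: x right, y down, z forward; pixel columns grow to the right and rows downward; lengths in m; the calibration is good to about 2 mm. A picture is of the moment at which its call begins. camera_model takes no time and is no camera call.
- ticket.close_job(): hands the job in; it is judged then, once.
The state is a dict: "t": time; "q": joint angles; "dq": joint speeds; "joint_torque": joint torques, N m; "tool_pos": TCP position; "orientation": TCP orientation; "force": force on the tool from outside, world axes, zero at the start; "wrist_torque": the same for the moment, N m; "opening": finger opening in m; "gripper_force": force on a finger pad.
Only numpy, scipy, OpenCV 4.12 (cv2) and the standard library are available. Lean on these libraries where they do the work, as an engineer would, in place of code of your own. Each camera call takes 0.05 s, during which the arm holds its last target. There are 200 camera calls.

TASK

Get the heating station ready and check its filter: first close both halves of its sample cover fully, so that they lie flat and meet edge to edge, then lift the small hood behind them well open, upright or beyond, so that it stays up by itself, and draw the hidden filter plate up out of its slot. Present the plate for inspection: hold it upright, about a hand's width (roughly 10 cm) above the middle of the empty shallow steel tray, and finish there with the plate still held in the gripper, the cover halves still closed and the hood left open. Do not disturb the other things on the bench.

Things in the scene. Friction and masses are not known exactly. Their poses are not given: they have to be found in the camera images.
- station: White bench heating station, 240 (x) x 220 (y) x 110 mm high, fixed. Origin: centre of its underside, on the bench; its front with dark display faces its -x. Flat top at z = 110 mm. In front, x = -100 to -10 mm, a tube well with two hinged cover halves; behind, a hood over a slot (centre x = 45 mm, y = 0; 14 x 76 mm, long along y, 62 mm deep) in which the filter plate stands.
- leaf_left (a joint): Angle (rad) of the left (+y) cover half: grey plate 90 (x) x 80 x 6 mm, 80 g. Hinge line along the station's x at y = +80, z = 110 mm, x = -100 to -10 mm. 0: closed flat, free edge at y = 0, upper face at z = 116 mm; grows as the free edge swings up and outward (1.57 upright); stops at 0 and 1.6. Friction hinge (0.07 N m): stays where left. Starts open.
- leaf_right (a joint): The same for the right (-y) cover half: hinge line at y = -80 mm, z = 110 mm, its free edge at y = 0 when closed (0); grows as it opens upward and outward. Friction hinge 0.07 N m, stops at 0 and 1.6. It starts open.
- leaf_left_edge (a point): Middle of the left cover half's free edge, on its upper (outer) face, 80 mm from the hinge line.
- leaf_right_edge (a point): Middle of the right cover half's free edge, on its upper (outer) face, 80 mm from the hinge line.
- flap (a joint): Angle (rad) of the hood. 0: closed; grows as its front is lifted and swings up and back, away from the front; stop at 1.9. A friction hinge (0.13 N m): it stays where it is left.
- flap_hinge (a point): Middle of the hood's hinge line, which runs along the station's y at the station's x = 95 mm, z = 110 mm. The hood is a hollow cover, 88 mm long (forward from the hinge), 90 mm wide, 30 mm high, open below, walls 3 mm, mass 120 g.
- flap_bar (a point): Centre of the hood's handle: a round steel bar, 10 mm diameter, 70 mm long along the station's y, carried by two posts 64 mm apart (56 mm free between them). When closed it lies 72 mm in front of the hinge line and 55 mm above it, with 20 mm free between bar and hood top. It turns with the hood.
- filter: Loose filter plate, grey frame, white faces: 10 thick (x), 72 wide (y), 62 mm high (z), plus a grip tab on top 10 x 30 x 24 mm high; about 110 g. Origin: centre of its lower edge. Starts upright in the slot under the hood, axes as the station's, origin at station x = 45, y = 0, z = 48 mm: only the tab stands above the station's top. 2 mm play all round; draws straight up.
- filter_tab (a point): Centre of the filter plate's grip tab, 74 mm above the plate's lower edge, 12 mm below the tab's top.
- tray: Empty shallow steel inspection tray, fixed: 140 (x) x 110 (y) x 18 mm high, walls 4 mm; origin at the centre of its underside on the bench. It lies on the left or the right of the station; a clear tube rack with tubes is on the other side.
- tube_rack: Bystander: clear tube rack 120 x 70 mm, 66 mm high with its capped tubes. Origin at the centre of its underside.
- reagent_jar: Bystander: amber jar, 60 mm diameter, 90 mm high. Origin at the centre of its underside.
- beaker: Bystander: glass beaker, 66 mm diameter, 85 mm high. Origin at the centre of its underside.
- tip_box: Bystander: pipette tip box 88 x 123 x 67 mm. Origin at the centre of its underside.
- pen: Bystander: pen 120 x 11 x 11 mm lying flat. Origin at the centre of its underside.
- tube_cap: Bystander: small round cap, 22 mm diameter, 13 mm high. Origin at the centre of its underside.
There are look-alikes about, which are no part of the job. Of the things that look like the tray, the smaller one is meant.

How it is judged:
By the outcome, as a careful person would: the job done as asked, in the order asked, and still so for the second after the job is handed in, while the arm keeps its last pose, push and grip.
It also fails if it takes over 66 s, if anything falls off the work surface, if the arm or the gripper's body presses on something with over 40 N, if the wrist force passes 120 N, or if a joint passes its speed limit or range.

## Working session

There is one attempt and no reset: what is moved stays moved. The work goes in short steps, Python scripts to look and compute and a tool call to move; the robot and the scene stay as the last step left them, time stands still between calls to the robot, and variables do not carry over. Pictures are saved under pics/ and viewed, at most 10 in all, crops included, and the job is handed in when it is done.

Besides the shell and the picture viewer there is one more tool, called after "Request:" as a command line: name --argument value ..., lists and objects as JSON in quotes. arm_command: Moves the arm, as the interface text tells. Its arguments: {"type":"object","properties":{"deltas":{"type":"array"},"gripper":{"type":"number"},"squeeze":{"type":"number"}},"required":["deltas"]}

```bash
ls; mkdir -p pics; cat > h.py <<'E'
import numpy as np, cv2
from plant import monitor, eyes, ticket
def snap(n,f):
    im=eyes.read_camera(n); cv2.imwrite('pics/'+f,im); return im
def cm(n):
    m=eyes.camera_model(n); K=np.array([[m['fx'],0,m['cx']],[0,m['fy'],m['cy']],[0,0,1.]])
    return K,np.array([m['k1'],0,0,0,0.]),np.array(m['rvec'],float),np.array(m['tvec'],float)
def ray(n,px):
    K,d,r,t=cm(n); R=cv2.Rodrigues(r)[0]
    s=cv2.undistortPoints(np.array([[px]],float),K,d)[0,0]
    return -R.T@t, R.T@np.array([s[0],s[1],1])
def onz(n,px,z):
    c,v=ray(n,px); return c+v*(z-c[2])/v[2]
def tri(a,b):
    (c1,v1),(c2,v2)=ray('side',a),ray('top',b)
    s=np.linalg.lstsq(np.c_[v1,-v2],c2-c1,rcond=None)[0]
    p,q=c1+s[0]*v1,c2+s[1]*v2
    return (p+q)/2,np.linalg.norm(p-q)
def proj(n,P):
    K,d,r,t=cm(n); return cv2.projectPoints(np.array(P,float).reshape(-1,1,3),r,t,K,d)[0][:,0]
E
python3 - <<'E'
from h import *
for n in('side','top'):
    snap(n,n+'0.png'); print(n,ray(n,(280,210)),eyes.camera_model(n))
print(monitor.read_state())
E
```

```text
pics
side (array([0.30985436, 0.69634635, 0.87575911]), array([ 0.1165065 , -0.68965513, -0.71492053])) {'fx': 396.2360524116145, 'fy': 396.2360524116145, 'cx': 282.3441398729892, 'cy': 203.43737315471355, 'k1': -0.09870106810368776, 'rvec': array([ 0.25495122, -2.83901251,  1.18732832]), 'tvec': array([0.4129133 , 0.18217204, 1.06966253])}
top (array([ 0.25159807, -0.01316641,  1.44644804]), array([ 0.1153071 ,  0.0162677 , -0.99343022])) {'fx': 474.76764688703696, 'fy': 474.76764688703696, 'cx': 289.7109786315223, 'cy': 206.79501717843382, 'k1': -0.07658271859768666, 'rvec': array([ 2.13007173, -2.18916569,  0.13461664]), 'tvec': array([-0.00776411,  0.42576729,  1.40511523])}
{'t': 0.1, 'q': array([-1.26441091e+00,  1.31085465e-01,  1.48917472e+00, -4.50805111e-05,
        1.52301357e+00, -8.53620283e-02]), 'dq': array([ 0.00219167, -0.00132778, -0.00219303, -0.00025796, -0.00016398,
       -0.00043859]), 'joint_torque': array([ 2.73825863e-03, -5.61344182e+01, -4.93095338e+01,  7.71882338e-02,
        2.93158286e-02, -9.64073843e-05]), 'tool_pos': array([ 0.22895007, -0.55403484,  0.21769008]), 'orientation': array([-3.07988439e+00, -6.11107301e-01,  3.61336850e-04]), 'force': array([-0.12600153,  0.49696144,  0.78185634]), 'wrist_torque': array([-0.00150787, -0.03955032, -0.01992546]), 'gripper_force': 0.0, 'opening': 0.09304883189977221}
```

View pics/side0.png

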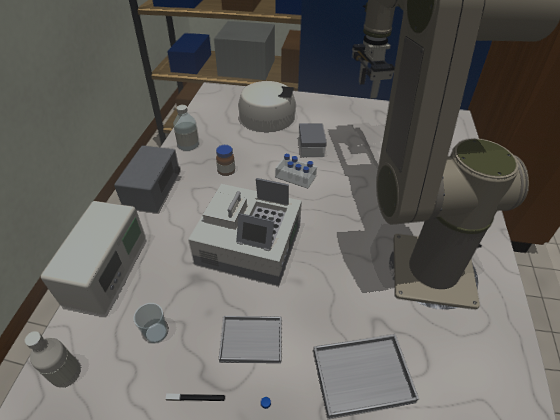

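View pics/top0.png

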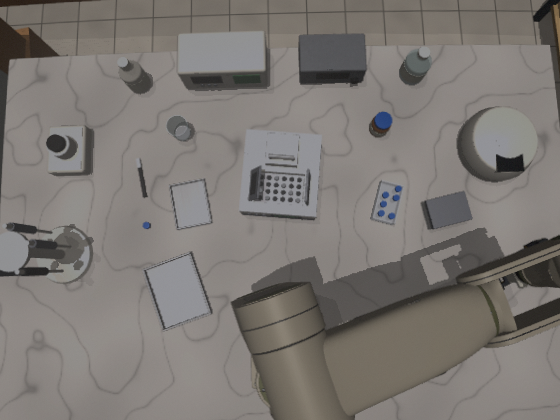

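Side view: station at about (247,230), small tray (251,339), large tray (364,374). Top view: station (281,175), small tray (191,204), large tray (178,291). The smaller one, next to the station, fits the description. I'll confirm it with an enlarged view.

```bash
python3 - <<'E'
from h import *
s=cv2.imread('pics/side0.png');t=cv2.imread('pics/top0.png')
a=cv2.resize(s[170:290,180:310],None,fx=3,fy=3,interpolation=2)
b=cv2.resize(t[120:225,232:332],None,fx=4,fy=4,interpolation=2)[:,:]
c=cv2.resize(t[170:335,140:225],None,fx=1.4,fy=1.4,interpolation=2)
d=cv2.resize(s[305:415,200:420],None,fx=1.8,fy=1.8,interpolation=2)
W=np.zeros((600,800,3),np.uint8)
W[:360,:390]=a; W[:420,395:795]=b; W[365:365+198,:396]=d
W[421:421+179,420:420+119]=c[:179]
cv2.imwrite('pics/c1.png',W); print(c.shape)
E
```

```text
(231, 119, 3)
```

View pics/c1.png

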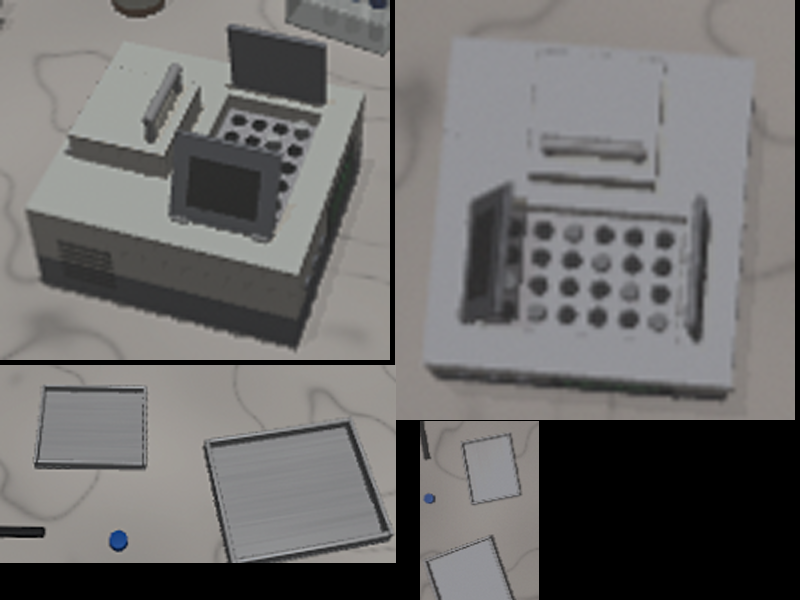

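Station, bar and leaves are clear. The two tray candidates are the small one at top (191,204) and the large one at top (178,291). I'll fit poses from the corners.

```bash
python3 - <<'E'
from h import *
from scipy.optimize import least_squares
def tr(*p): return tri(*p)
T=dict(bl=(247,130),br=(322,135),fr=(316.25,217),fl=(240,211.25))
S=dict(bl=(189.3,240),fl=(279.3,261.7),fr=(301.7,200.7),br=(221.7,184.3))
for k in T: print(k,tri(S[k],T[k]))
L=dict(bl=(.12,.11,.11),br=(.12,-.11,.11),fr=(-.12,-.11,.11),fl=(-.12,.11,.11))
def W(p,P):
    c,s=np.cos(p[2]),np.sin(p[2]);P=np.atleast_2d(P); return np.c_[p[0]+c*P[:,0]-s*P[:,1],p[1]+s*P[:,0]+c*P[:,1],P[:,2]]
def f(p): return np.concatenate([(proj(n,W(p,[L[k] for k in L]))-[D[k] for k in L]).ravel() for n,D in(('top',T),('side',S))])
r=least_squares(f,[.5,0,0]); print('station',r.x,np.abs(r.fun).max(),r.fun.round(1))
np.save('st.npy',r.x)
print('bar',tri((230,215),(268.5,156.25)),tri((239,193.3),(294.75,158.75)),'pred',W(r.x,[[.023,.035,.165],[.023,-.035,.165]]))
for n,c in(('side',[(224.4,317.2),(281.7,317.2),(281.7,361.7),(220,361.7)]),('top',[(170.7,185),(205,179.3),(212,222),(177.9,228.6)])):
    P=np.array([onz(n,x,.018) for x in c]); print(n,P[:,:2].round(3),P.mean(0),[np.linalg.norm(P[i]-P[i-1]).round(3) for i in range(4)])
# leaf prediction for angles
for a in(1.2,1.3,1.4,1.5,1.57):
    for sg in(1,-1):
        P=W(r.x,[[x,sg*(.08-.08*np.cos(a)+.006*np.sin(a)),.11+.08*np.sin(a)+.006*np.cos(a)] for x in(-.1,-.01)])
        print(a,sg,[(proj('top',P)-[232,120])@np.diag([4,4])+[395,0],(proj('side',P)-[180,170])*3])
E
```

```text
bl (array([0.64405152, 0.09908441, 0.10336396]), np.float64(0.0014223597247070992))
br (array([ 0.62196827, -0.1187995 ,  0.10486586]), np.float64(0.002723495396691346))
fr (array([ 0.38336551, -0.09355313,  0.10568212]), np.float64(0.0020850688692361646))
fl (array([0.40689025, 0.12294637, 0.10235391]), np.float64(0.00047008426438337604))
station [ 0.51293762  0.00427639 -0.10282548] 1.3436251358729976 [-0.9 -0.2 -0.3  0.3 -0.1  0.6 -1.3  0.5 -0.8 -1.  -0.4 -1.1  0.1 -1.
  0.5 -0.8]
bar (array([0.55181051, 0.03619492, 0.14916932]), np.float64(0.004400061060552916)) (array([ 0.54350383, -0.03640402,  0.1581436 ]), np.float64(0.0012065951967465596)) pred [[ 0.53940869  0.03673071  0.165     ]
 [ 0.53222359 -0.03289956  0.165     ]]
side [[0.517 0.248]
 [0.382 0.223]
 [0.363 0.332]
 [0.497 0.357]] [0.43988193 0.29005281 0.018     ] [np.float64(0.111), np.float64(0.138), np.float64(0.111), np.float64(0.137)]
top [[0.504 0.343]
 [0.518 0.237]
 [0.386 0.217]
 [0.369 0.321]] [0.44433687 0.27950965 0.018     ] [np.float64(0.136), np.float64(0.107), np.float64(0.133), np.float64(0.105)]
1.2 
[... 892 characters left out ...]
29997,  47.21074959],
       [237.24702295,  27.36967719]])]
1.5 1 [array([[455.7857721 , 327.37977834],
       [467.36952556, 195.32627182]]), array([[286.24050297, 174.03192783],
       [176.56006588, 149.62434704]])]
1.5 -1 [array([[695.8373765 , 345.39922716],
       [705.28975753, 212.9821755 ]]), array([[339.11103808,  40.94006959],
       [240.08980159,  21.30065348]])]
1.57 1 [array([[447.4543055 , 326.79582146],
       [459.10926136, 194.78274623]]), array([[284.16474938, 179.44503258],
       [174.09667163, 154.83946877]])]
1.57 -1 [array([[704.21662407, 346.06972795],
       [713.59248395, 213.66790941]]), array([[340.74304058,  36.99831417],
       [242.07680569,  17.49762445]])]
```

```bash
python3 - <<'E'
from h import *
p=np.load('st.npy')
def W(P):
    c,s=np.cos(p[2]),np.sin(p[2]);P=np.atleast_2d(P); return np.c_[p[0]+c*P[:,0]-s*P[:,1],p[1]+s*P[:,0]+c*P[:,1],P[:,2]]
def leaf(a,sg): return [[x,sg*(.08-r*np.cos(a)+.006*np.sin(a)),.11+r*np.sin(a)+.006*np.cos(a)] for x,r in((-.1,0),(-.1,.08),(-.01,.08),(-.01,0))]
polys=[([[-.12,-.11,.11],[-.12,.11,.11],[.12,.11,.11],[.12,-.11,.11]],(0,255,0)),([[.023,.035,.165],[.023,-.035,.165]],(0,0,255)),
([[.007,.045,.14],[.007,-.045,.14],[.095,-.045,.14],[.095,.045,.14]],(255,0,255)),(leaf(1.35,1),(255,128,0)),(leaf(1.5,-1),(0,200,255))]
out=[]
for n,(y0,y1,x0,x1),k in(('side',(175,280,180,310),3),('top',(120,225,232,332),4)):
    c=cv2.resize(cv2.imread(f'pics/{n}0.png')[y0:y1,x0:x1],None,fx=k,fy=k,interpolation=2)
    for P,col in polys:
        q=((proj(n,W(P))-[x0,y0]+.5)*k).round().astype(np.int32); cv2.polylines(c,[q],True,col,1,cv2.LINE_AA)
    out.append(np.vstack([c,np.zeros((420-c.shape[0],c.shape[1],3),np.uint8)]))
cv2.imwrite('pics/o1.png',np.hstack(out))
E
```

```text
(no output)
```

View pics/o1.png

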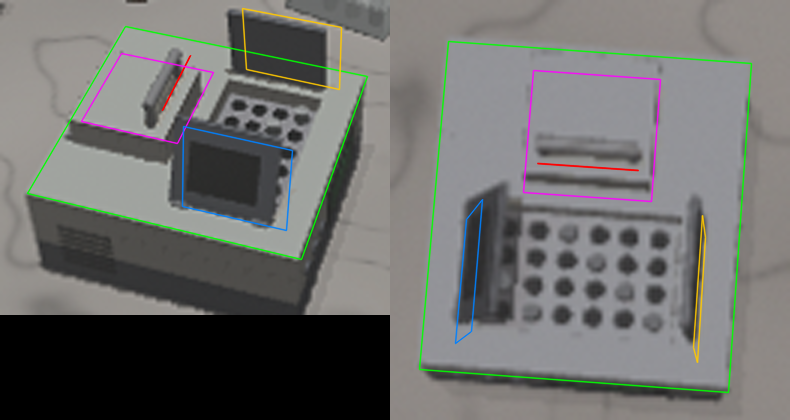

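The outline matches, but the interior features (bar, leaves) sit about 10 mm further back than the fit. I'll refit using the leaf and bar points, with the leaf angles and outline shift left free.

```bash
cat > fit.py <<'E'
from h import *
from scipy.optimize import least_squares
def W(p,P):
    c,s=np.cos(p[2]),np.sin(p[2]);P=np.atleast_2d(P); return np.c_[p[0]+c*P[:,0]-s*P[:,1],p[1]+s*P[:,0]+c*P[:,1],P[:,2]]
def leaf(a,sg,th): return [[x,sg*(.08-r*np.cos(a)+th*np.sin(a)),.11+r*np.sin(a)+th*np.cos(a)] for x,r in((-.1,0),(-.1,.08),(-.01,.08),(-.01,0))]
sd=lambda L:(np.array(L,float)+.5)/3-.5+[180,175]
tp=lambda L:(np.array(L,float)-[390,0]+.5)/4-.5+[232,120]
S=dict(L=sd([(272,225),(279,137),(180,120),(170,203)]),R=sd([(326,88),(326,32),(231,10),(231,66)]),B=sd([(150,115),(177,53)]),O=sd([(302,260),(367,77),(125,27),(27,194)]))
T=dict(L=tp([(455,322),(495,322),(505,183),(468,197)]),B=tp([(538,146),(640,156)]),O=tp([(420,369),(729,392),(750,64),(448,42)]))
bar=lambda b:[[.095-.0906*np.cos(.652+b),y,.11+.0906*np.sin(.652+b)] for y in(.035,-.035)]
def model(p):
    o=[[x+p[5],y,.11] for x,y in((-.12,.11),(-.12,-.11),(.12,-.11),(.12,.11))]
    return dict(L=leaf(p[3],1,.006),R=leaf(p[4],-1,0),B=bar(p[6]),O=o)
def f(p,full=False):
    m=model(p); e=[]
    for n,D in(('side',S),('top',T)):
        for k in D:
            r=proj(n,W(p,m[k]))-D[k]
            if n=='side': r=r+p[7:9]
            if full: print(n,k,r.round(1).tolist())
            e.append(r.ravel())
    return np.concatenate(e+[p[7:9]*.3, [p[6]*10]])
if __name__=='__main__':
    r=least_squares(f,[.52,0,-.1,1.3,1.5,0,0,0,0],loss='soft_l1'); print(r.x.round(4)); f(r.x,True); np.save('st2.npy',r.x)
E
python3 fit.py
```

```text
[ 0.5249  0.0027 -0.1017  1.1659  1.5018 -0.0122 -0.0191  0.2938  0.4943]
side L [[0.1, 0.3], [1.4, 0.2], [-1.2, -1.9], [-0.4, -0.4]]
side R [[-0.2, 1.1], [-0.1, -0.6], [-1.4, 0.2], [0.2, 1.9]]
side B [[-0.0, -1.8], [0.6, 0.5]]
side O [[-0.0, -0.1], [0.1, -0.2], [0.3, -0.0], [0.2, 0.1]]
top L [[0.4, 1.0], [-0.2, -1.7], [0.0, 0.2], [-0.1, 1.2]]
top B [[0.1, 0.3], [-0.1, -0.4]]
top O [[-0.3, -0.0], [-0.1, -0.0], [0.2, -0.3], [-0.0, -0.3]]
```

Request:
arm_command --deltas '[[[1.9,3.57,0.35,0,0,-2.35],[1.9,3.57,0.35,0,0,-2.35],[1.9,3.57,0.35,0,0,-2.35],[1.9,3.57,0.35,0,0,-2.35],[1.9,3.57,0.35,0,0,-2.35],[1.9,3.57,0.35,0,0,-2.35],[1.9,3.57,0.35,0,0,-2.35],[1.9,3.57,0.35,0,0,-2.35],[1.9,3.57,0.35,0,0,-2.35],[1.9,3.57,0.35,0,0,-2.35],[1.9,3.57,0.35,0,0,-2.35],[1.9,3.57,0.35,0,0,-2.35]]]' --gripper -1

```text
t: 1.1
tool_pos: [0.4574, -0.1241, 0.2606]
orientation: [-3.137, 0.161, 0.0]
force: [-0.0, -0.1, -0.1]
opening: 0.0175
gripper_force: 0.0
```

Request:
arm_command --deltas '[[[0,0,-3.2,0,0,0],[0,0,-3.2,0,0,0],[0,0,-3.1,0,0,0],[0,0,0,0,0,0]]]'

```text
t: 1.43
tool_pos: [0.453, -0.124, 0.1586]
orientation: [-3.134, 0.156, 0.017]
force: [-1.6, 0.9, -1.6]
opening: 0.0008
gripper_force: 0.0
```

```bash
cat > view.py <<'E'
from h import *
import sys
a=snap('side','s_tmp.png');b=snap('top','t_tmp.png')
ca=cv2.resize(a[130:290,175:335],None,fx=2.5,fy=2.5,interpolation=2)
cb=cv2.resize(b[100:260,210:370],None,fx=2.5,fy=2.5,interpolation=2)
cv2.imwrite(f'pics/{sys.argv[1]}.png',np.hstack([ca,cb])); s=monitor.read_state(); print(s['t'],s['tool_pos'],s['force'],s['opening'])
E
python3 view.py v1
```

```text
1.5333 [ 0.4560482  -0.12567767  0.16490671] [-0.54108351 -1.15333541  1.22085217] 0.00046288982118170593
```

View pics/v1.png

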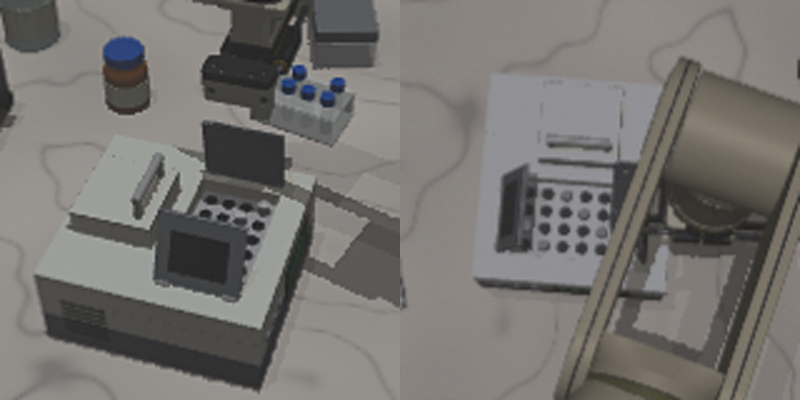

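The fingers are just outside the right leaf, hidden behind it in the side view and at about (690,235) in the top half. Now I push the leaf down.

Request:
arm_command --deltas '[[[0.17,1.7,-0.3,0,0,0],[0.18,1.8,-0.2,0,0,0],[0.08,0.8,-0.1,0,0,0],[0.07,0.7,-0.1,0,0,0],[0.08,0.8,-0.3,0,0,0],[0.06,0.6,-0.3,0,0,0],[0.06,0.6,-0.5,0,0,0],[0.05,0.5,-0.5,0,0,0],[0.05,0.5,-0.6,0,0,0],[0.04,0.4,-0.6,0,0,0],[0.02,0.2,-0.5,0,0,0],[0,0,0,0,0,0]]]'

```text
t: 2.53
tool_pos: [0.4647, -0.0395, 0.1239]
orientation: [-3.137, 0.157, 0.004]
force: [-0.5, -0.4, 0.1]
opening: 0.0006
gripper_force: 0.0
```

Request:
arm_command --deltas '[[[0,0,-0.3,0,0,0],[0.04,0.4,-0.3,0,0,0],[0,0,0,0,0,0],[0,0,0,0,0,0]]]'

```text
t: 2.87
tool_pos: [0.4659, -0.0361, 0.1193]
orientation: [-3.138, 0.158, 0.001]
force: [-0.3, 0.1, 0.0]
opening: 0.0002
gripper_force: 0.0
```

Request:
arm_command --deltas '[[[0,0,-0.2,0,0,0],[0,0,-0.2,0,0,0],[0,0,0,0,0,0],[0,0,0,0,0,0]]]'

```text
t: 3.2
tool_pos: [0.4665, -0.0361, 0.1162]
orientation: [-3.137, 0.158, -0.001]
force: [-1.4, 1.0, 5.7]
opening: 0.0005
gripper_force: 2.5
```

Request:
arm_command --deltas '[[[0,0,3.7,0,0,0],[0,0,3.7,0,0,0],[0,0,3.7,0,0,0],[0,0,3.7,0,0,0],[0.34,3.5,0,0,0,0],[0.34,3.5,0,0,0,0],[0.34,3.5,0,0,0,0],[0.34,3.5,0,0,0,0],[0.34,3.5,0,0,0,0],[0,0,-3.2,0,0,0],[0,0,-3.2,0,0,0],[0,0,-3.3,0,0,0]]]'

```text
t: 4.2
tool_pos: [0.4836, 0.1398, 0.1661]
orientation: [-3.137, 0.155, -0.003]
force: [0.7, -0.8, 0.7]
opening: 0.0003
gripper_force: 0.0
```

Request:
arm_command --deltas '[[[-0.15,-1.5,-0.3,0,0,0],[-0.18,-1.8,-0.3,0,0,0],[-0.1,-1.0,-0.2,0,0,0],[-0.06,-0.6,-0.2,0,0,0],[-0.06,-0.6,-0.2,0,0,0],[-0.06,-0.6,-0.2,0,0,0],[-0.06,-0.6,-0.5,0,0,0],[-0.05,-0.5,-0.5,0,0,0],[-0.05,-0.5,-0.6,0,0,0],[-0.04,-0.4,-0.6,0,0,0],[-0.02,-0.2,-0.5,0,0,0],[0,0,0,0,0,0]]]'

```text
t: 5.2
tool_pos: [0.4739, 0.0554, 0.124]
orientation: [3.137, -0.158, -0.004]
force: [-0.6, -0.1, -0.2]
opening: 0.0008
gripper_force: 0.0
```

Request:
arm_command --deltas '[[[0,0,-0.3,0,0,0],[-0.06,-0.6,-0.3,0,0,0],[-0.05,-0.5,-0.2,0,0,0],[0,0,-0.2,0,0,0],[0,0,0,0,0,0],[0,0,0,0,0,0]]]'

```text
t: 5.7
tool_pos: [0.4737, 0.044, 0.1162]
orientation: [3.136, -0.158, -0.0]
force: [-3.1, -3.2, 6.3]
opening: 0.0001
gripper_force: 3.3
```

Request:
arm_command --deltas '[[[0,0,3.5,0,0,0],[0,0,3.5,0,0,0],[1.4,-1.4,0,0,0,0],[1.4,-1.3,0,0,0,0],[1.3,-1.3,0,0,0,0],[0,0,-1.4,0,0,0],[0,0,-1.4,0,0,0],[0,0,0,0,0,0]]]'

```text
t: 6.37
tool_pos: [0.513, 0.0045, 0.1545]
orientation: [-3.137, 0.159, 0.008]
force: [-0.4, -0.6, 0.0]
opening: 0.0007
gripper_force: 0.0
```

```bash
python3 view.py v2
```

```text
6.4667 [0.51405908 0.00481398 0.15708445] [-0.47970427  0.26237797 -0.05318997] 0.00035782321650171885
```

View pics/v2.png

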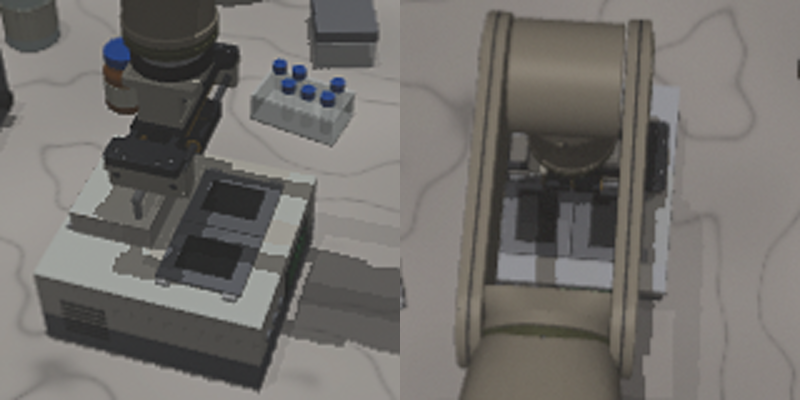

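Both leaves lie flat and meet, at about (220,230). The fingers stand in front of the bar, whose left post shows at (138,205). Now I push the bar back along its arc.

Request:
arm_command --deltas '[[[1.1,-0.11,0.1,0,0,0],[1.1,-0.11,0.1,0,0,0],[0.6,-0.06,0.65,0,0,0],[0.6,-0.06,0.65,0,0,0],[0.75,-0.08,0.55,0,0,0],[0.75,-0.07,0.55,0,0,0],[0.8,-0.08,0.35,0,0,0],[0.8,-0.08,0.35,0,0,0],[0.9,-0.09,0.2,0,0,0],[0.9,-0.09,0.2,0,0,0],[0,0,0,0,0,0]]]'

```text
t: 7.38
tool_pos: [0.5992, -0.0035, 0.1964]
orientation: [3.137, -0.157, 0.004]
force: [0.5, -0.4, -0.3]
opening: 0.0008
gripper_force: 0.0
```

Request:
arm_command --deltas '[[[0.9,-0.09,0,0,0,0],[0.9,-0.09,0,0,0,0]]]'

```text
t: 7.55
tool_pos: [0.6156, -0.005, 0.1956]
orientation: [3.138, -0.157, 0.001]
force: [-0.8, -0.2, 0.4]
opening: 0.0004
gripper_force: 0.8
```

```bash
python3 view.py v3
```

```text
7.65 [ 0.61626265 -0.00519966  0.19522312] [-0.13837261  0.75038574  0.30188616] 0.0005640204223443321
```

View pics/v3.png

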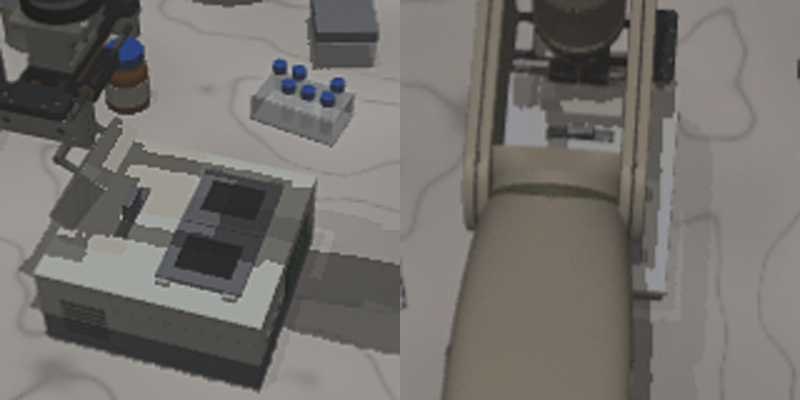

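The hood is lifted about 60°, with the bar at (70,155) and the filter tab visible at (132,212). I continue the arc.

Request:
arm_command --deltas '[[[0.87,-0.09,-0.1,0,0,0],[0.87,-0.09,-0.2,0,0,0],[0.82,-0.08,-0.35,0,0,0],[0.82,-0.08,-0.35,0,0,0],[0.77,-0.08,-0.5,0,0,0],[0.77,-0.08,-0.5,0,0,0],[0.5,-0.05,-0.4,0,0,0],[0.5,-0.05,-0.5,0,0,0],[0,0,0,0,0,0]]]'

```text
t: 8.4
tool_pos: [0.6743, -0.0112, 0.1667]
orientation: [-3.138, 0.158, 0.005]
force: [-11.5, 1.0, 17.1]
opening: 0.0002
gripper_force: 72.2
```

Request:
arm_command --deltas '[[[-0.2,0.02,0.4,0,0,0],[0,0,0.6,0,0,0],[0,0,0,0,0,0]]]'

```text
t: 8.65
tool_pos: [0.67, -0.0107, 0.1726]
orientation: [-3.137, 0.157, 0.013]
force: [-6.4, 0.1, -4.4]
opening: 0.0006
gripper_force: 7.7
```

Request:
arm_command --deltas '[[[0,0,0.8,0,0,0],[0,0,1.5,0,0,0],[0,0,2.5,0,0,0],[0,0,3,0,0,0],[0,0,0,0,0,0]]]'

```text
t: 9.07
tool_pos: [0.6761, -0.0113, 0.2615]
orientation: [3.137, -0.158, 0.017]
force: [1.3, -0.6, 1.7]
opening: 0.0006
gripper_force: 0.0
```

```bash
python3 view.py v4
```

```text
9.1667 [ 0.67455791 -0.01116593  0.25611443] [-0.11055588  0.56950079 -0.32071293] 0.000254316479321082
```

View pics/v4.png

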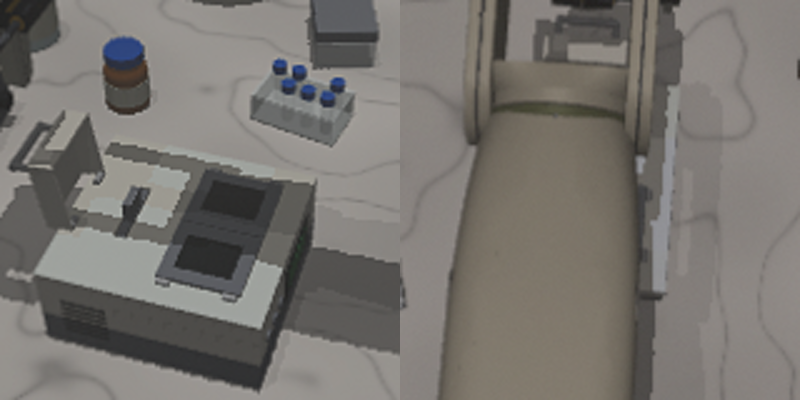

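The hood stands up, with its bar at (15,162)–(48,125). I'll measure its angle and the tab position.

```bash
python3 - <<'E'
from fit import *
p=np.load('st2.npy')
for b in(1.3,1.4,1.5,1.6,1.7,1.8,1.9):
    q=(proj('side',W(p,bar(b)))+p[7:9]-[175,130])*2.5
    # front lip upper corners (hood front top edge and front bottom lip)
    def h(X,Z,y): 
        c,s=np.cos(b),np.sin(b); dx,dz=X,Z
        return [.095+dx*c+dz*s, y, .11-dx*s+dz*c]
    l=(proj('side',W(p,[h(-.088,.0,.045),h(-.088,0,-.045),h(-.088,.03,.045)]))+p[7:9]-[175,130])*2.5
    print(b,q.round().tolist(),l.round().tolist())
print('tab',(proj('side',W(p,[[.045,0,.134],[.045,.015,.134],[.045,-.015,.134]]))+p[7:9]-[175,130])*2.5, W(p,[.045,0,.122]))
E
```

```text
1.3 [[35.0, 160.0], [64.0, 116.0]] [[83.0, 177.0], [118.0, 120.0], [56.0, 166.0]]
1.4 [[28.0, 161.0], [57.0, 118.0]] [[75.0, 174.0], [110.0, 117.0], [47.0, 165.0]]
1.5 [[22.0, 163.0], [51.0, 120.0]] [[67.0, 172.0], [102.0, 115.0], [39.0, 164.0]]
1.6 [[16.0, 165.0], [45.0, 122.0]] [[59.0, 170.0], [94.0, 113.0], [31.0, 165.0]]
1.7 [[11.0, 168.0], [41.0, 125.0]] [[51.0, 169.0], [87.0, 112.0], [24.0, 166.0]]
1.8 [[7.0, 172.0], [36.0, 129.0]] [[43.0, 168.0], [79.0, 112.0], [18.0, 167.0]]
1.9 [[4.0, 176.0], [33.0, 133.0]] [[36.0, 168.0], [72.0, 112.0], [12.0, 170.0]]
tab [[130.46680071 195.22946251]
 [125.20061291 205.02696918]
 [135.63486853 185.62055099]] [[ 0.56967656 -0.00186469  0.122     ]]
```

Request:
arm_command --deltas '[[[-3,0.27,0,0,0,0],[-3,0.27,0,0,0,0],[-3,0.26,0,0,0,0],[0,0,-2.8,0,0,0],[0,0,-2.8,0,0,0],[0,0,-2.8,0,0,0],[1,-0.1,0,0,0,0],[1,-0.1,0,0,0,0],[0.7,-0.07,0,0,0,0],[0.7,-0.07,0,0,0,0],[0.7,-0.07,0,0,0,0],[0.6,-0.06,0,0,0,0]]]'

```text
t: 10.17
tool_pos: [0.6303, -0.0078, 0.1693]
orientation: [-3.138, 0.158, 0.001]
force: [-1.7, 0.3, -0.2]
opening: 0.0005
gripper_force: 0.7
```

Request:
arm_command --deltas '[[[0.3,-0.03,0,0,0,0],[0.3,-0.03,0,0,0,0],[0.2,-0.02,0,0,0,0]]]'

```text
t: 10.42
tool_pos: [0.6381, -0.0085, 0.1695]
orientation: [-3.138, 0.158, 0.001]
force: [-1.2, -0.1, -1.4]
opening: 0.0007
gripper_force: 0.7
```

Request:
arm_command --deltas '[[[-3.4,0.33,0,0,0,0],[-3.4,0.33,0,0,0,0],[0,0,3.5,0,0,7],[0,0,3.5,0,0,7],[0,0,0,0,0,7],[0,0,0,0,0,7],[0,0,0,0,0,7],[0,0,0,0,0,7],[0,0,0,0,0,7],[0,0,0,0,0,7],[0,0,0,0,0,7],[0,0,0,0,0,7]]]'

```text
t: 11.42
tool_pos: [0.5703, -0.0019, 0.2403]
orientation: [2.655, 1.678, 0.002]
force: [-0.2, -0.3, 0.8]
opening: 0.0006
gripper_force: 0.0
```

Request:
arm_command --deltas '[[[0,0,0,0,0,7],[0,0,0,0,0,7],[0,0,0,0,0,6],[0,0,0,0,0,0],[0,0,0,0,0,0],[0,0,0,0,0,0]]]' --gripper -0.14

```text
t: 11.92
tool_pos: [0.5701, -0.002, 0.24]
orientation: [2.334, 2.103, 0.001]
force: [0.1, -0.3, -0.0]
opening: 0.0359
gripper_force: 0.0
```

```bash
python3 - <<'E'
from fit import *
R=cv2.Rodrigues(monitor.read_state()['orientation'])[0]; print(R.round(3), monitor.read_state()['tool_pos'], monitor.read_state()['opening'])
im=snap('side','s2.png'); c=im[150:260,165:295]
p=np.load('st2.npy')
c=cv2.resize(c,None,fx=5,fy=5,interpolation=2)
for P,col in(([[.04,.015,.134],[.04,-.015,.134],[.05,-.015,.134],[.05,.015,.134]],(0,0,255)),([[.038,.038,.11],[.038,-.038,.11],[.052,-.038,.11],[.052,.038,.11]],(0,255,0))):
    q=((proj('side',W(p,P))+p[7:9]*0-[165,150]+.5)*5).astype(np.int32); cv2.polylines(c,[q],True,col,1)
cv2.imwrite('pics/v5.png',c)
E
```

```text
[[ 0.104  0.995  0.001]
 [ 0.995 -0.104 -0.   ]
 [-0.     0.001 -1.   ]] [ 0.57007977 -0.00195302  0.23995537] 0.03590037026228838
```

View pics/v5.png

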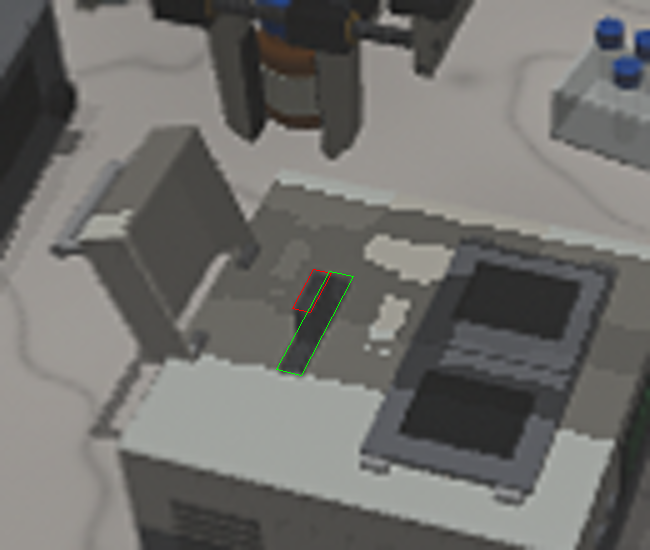

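The predicted tab and slot outlines fall on the actual tab at (315,295) and slot at (315,325). The hood leans back and the leaves are closed. I descend to the tab.

Request:
arm_command --deltas '[[[0,0,-3.5,0,0,0],[0,0,-3.5,0,0,0],[0,0,-2.5,0,0,0],[0,0,-1.5,0,0,0],[0,0,-0.7,0,0,0],[0,0,-0.6,0,0,0],[0,0,0,0,0,0]]]'

```text
t: 12.55
tool_pos: [0.5698, -0.0019, 0.1162]
orientation: [-2.331, -2.106, 0.001]
force: [0.2, -0.2, -0.3]
opening: 0.04
gripper_force: 0.0
```

Request:
arm_command --deltas '[[[0,0,0,0,0,0],[0,0,0,0,0,0],[0,0,0,0,0,0],[0,0,0,0,0,0],[0,0,0,0,0,0],[0,0,0,0,0,0]]]' --gripper -1 --squeeze 25

```text
t: 13.05
tool_pos: [0.5704, -0.002, 0.1173]
orientation: [2.33, 2.107, 0.001]
force: [-0.4, 0.7, 2.8]
opening: 0.0094
gripper_force: 25.0
```

Request:
arm_command --deltas '[[[0,0,0.4,0,0,0],[0,0,0.8,0,0,0],[0,0,1,0,0,0],[0,0,1,0,0,0],[0,0,1,0,0,0],[0,0,1,0,0,0],[0,0,1,0,0,0],[0,0,1.2,0,0,0],[0,0,1.5,0,0,0],[0,0,1.5,0,0,0],[0,0,1.5,0,0,0],[0,0,0.5,0,0,0]]]'

```text
t: 14.05
tool_pos: [0.5711, -0.002, 0.2443]
orientation: [2.328, 2.105, 0.004]
force: [0.6, -1.0, -0.2]
opening: 0.0101
gripper_force: 25.0
```

Request:
arm_command --deltas '[[[-0.5,1.1,0,0,0,0],[-1.1,2.4,0,0,0,0],[-1.3,2.9,0,0,0,0],[-1.4,3.1,0,0,0,0],[-1.4,3.1,0,0,0,0],[-1.4,3.1,0,0,0,0],[-1.4,3.1,0,0,0,0],[-1.4,3.1,0,0,0,0],[-1.3,2.9,0,0,0,0],[-1.1,2.4,0,0,0,0],[-0.6,1.3,0,0,0,0],[0,0,0,0,0,0]]]'

```text
t: 15.05
tool_pos: [0.4383, 0.2859, 0.2395]
orientation: [-2.325, -2.11, 0.002]
force: [-1.1, 0.1, -1.4]
opening: 0.0101
gripper_force: 25.0
```

Request:
arm_command --deltas '[[[0,0,-0.8,0,0,0],[0,0,-1.2,0,0,0],[0,0,-1.4,0,0,0],[0,0,-1.2,0,0,0],[0,0,-0.8,0,0,0],[0,0,-0.5,0,0,0],[0,0,0,0,0,0],[0,0,0,0,0,0]]]'

```text
t: 15.72
tool_pos: [0.441, 0.2828, 0.1815]
orientation: [-2.331, -2.107, 0.001]
force: [-0.9, -0.3, -0.8]
opening: 0.0097
gripper_force: 25.0
```

```bash
python3 - <<'E'
from h import *
s=monitor.read_state(); print(s['t'],s['tool_pos'],s['force'],s['opening'],cv2.Rodrigues(s['orientation'])[0][:,2])
a=snap('side','fs.png');b=snap('top','ft.png')
# predicted plate bottom corners & tray center
c0=s['tool_pos']; R=cv2.Rodrigues(s['orientation'])[0]
P=[c0+R[:,0]*y+np.array([0,0,-.069+h]) for y,h in((.036,0),(-.036,0),(-.036,.062),(.036,.062))]
for n,im in(('side',a),('top',b)):
    q=proj(n,P).round().astype(np.int32); cv2.polylines(im,[q],True,(0,0,255),1)
    cv2.drawMarker(im,tuple(int(v) for v in proj(n,[[c0[0],c0[1],.004]])[0]),(0,255,0),0,8)
cv2.imwrite('pics/fin.png',np.hstack([cv2.resize(a[150:400,150:350],None,fx=2,fy=2),cv2.resize(b[100:350,120:320],None,fx=2,fy=2)]))
E
```

```text
15.7167 [0.44100734 0.28275029 0.18146974] [-0.88393135 -0.25600362 -0.80982039] 0.009697349795423442 [-3.77423018e-04 -2.35480076e-04 -9.99999901e-01]
```

View pics/fin.png

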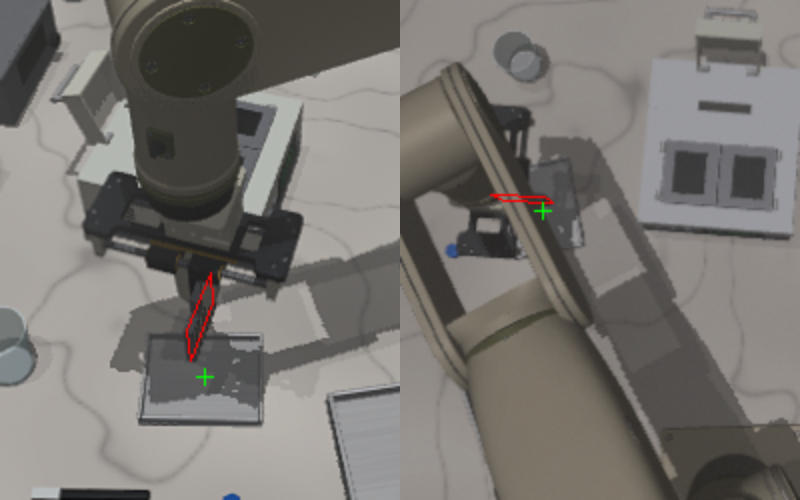

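The plate is held upright over the tray: the marker at (204,377) is near the tray centre at about (202,380). The leaves are flat, the slot is empty and the hood is open, so I hand in.

```bash
python3 -c "
from plant import ticket,monitor
s=monitor.read_state();print(s['t'],s['tool_pos'],s['gripper_force']);print(ticket.close_job())"
```

```text
15.8167 [0.44150151 0.28318701 0.18247417] 24.997360110282898
the job is handed in; nothing more can be done
None
```

Job handed in at 15.8 s: both cover halves are closed flat, the hood stands open past upright, and the filter plate is held upright with its lower edge about 10 cm above the middle of the small tray; while opening the hood, a finger briefly jammed against it (about 20 N at the wrist, 72 N on a finger pad).

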